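Put the bottle fittings away in their trays

ROBOT

A 7-joint arm with a two-finger parallel gripper is mounted at the origin on a cart in front of the work surface, level with it; the furniture and walls round the work are solid. World frame = base frame: x ahead of the robot, y to its left, z up, the work surface at z = 0. Lengths are in m, angles in degrees, forces in N, time in s.
With the tool pointing down it reaches from about 0.425 to 0.875 m from the base axis. Payload 4.7 kg.
Tool frame: the origin (TCP) lies midway between the tips of the shut fingers; the grasp point (between the pads) lies 19 mm behind it (env.grip_point_offset is the distance from the TCP to the grasp point, in m); z points along the fingers, y is the line along which they close (so a half turn about z gives the same grasp; the last joint's range is limited). The gripper opens to 87 mm and grips with 3 to 60 N. Pads are 19 mm wide; open, the fingers measure 117 mm over their backs; the gripper's body (75 mm by 190 mm) begins 51 mm behind the grasp point.
Start: joints at [-63.936, 18.392, -4.016, 83.108, 1.295, 78.541, -3.26], TCP at [0.277, 0.588, 0.223] pointing down, gripper open.
Joint ranges: [-163.93, 163.93], [-17.29, 119.83], [-79.2, 71.16], [3.27, 140.29], [-89.18, 269.18], [5.43, 117.66], [-154.24, 154.24]. Speed limits (degrees/s): [147.25, 147.25, 180, 180, 180, 180, 180].

INTERFACE

Orientations are given as [roll, pitch, yaw] about the fixed x, y, z axes, in that order (R = Rz(yaw) Ry(pitch) Rx(roll)).
In Python, from cell import env gives the robot as it stands.
- The arm moves only by the shell command python3 -m jog 'ROWS' [FORCE]. ROWS is JSON, a list of rows, each a list of 7 numbers: the shift along the tool's x, y, z in m, then the turn, a rotation vector about the tool's x, y, z in rad, then the finger opening in m, from 0 to 0.087. A call has 1 to 12 rows; each row shifts and turns the commanded pose from where the row before left it, along the tool's axes as they then stand; what a row does not reach is not made up. A row lasts 1/12 s, in which the tool goes at most 41.7 mm and 7.16 degrees, less where a joint would pass 70% of its speed; a pose out of reach is approached as far as the arm can. A call is refused whole if a number of a shift passes 0.0417 or a number of a turn 0.125, either way. A call with a gripper value outside its range is refused whole. The fingers move at their own pace and stop on an object; FORCE is the grip in N (left out, the last holds). Time passes only in rows, so rows that do not move let the fingers close. It gives the time, the measured TCP pose, the force, the opening and the grip force at its end, in the units of the state.
- env.get_obs(): the state, without advancing time (a new reading comes with each control period).
- env.read_camera(name): name is "scene" or "top"; returns the picture (384x512x3 uint8, blue, green, red); there is no depth.
- env.get_calibration(name): a dict with "fov_y" (degrees; the focal length in pixels is half the picture's height over the tangent of half this angle, whatever the lens; pixels are square), "cx", "cy" (the principal point, pixels), "k1" (the pictures are not rectified: a ray, as slopes to the right and down, at radius r is drawn at 1 + k1 r^2 times it, then the intrinsics apply), "pose" (4x4, takes a point from camera to world coordinates). Camera axes: x right, y up, looking along -z (the intrinsics and any distortion apply to the point x, -y, -z); pixel columns grow to the right and rows downward; lengths in m; the calibration is good to about 2 mm. A picture is of the moment at which its call begins. get_calibration takes no time and is no camera call.
- env.sign_off(): hands the job in; it is judged then, once.
The state is a dict: "time_s": time; "qpos": joint angles; "joint_velocities": joint speeds; "effort": joint torques, N m; "tool_pos": TCP position; "tool_rot": TCP orientation; "force": force on the tool from outside, world axes, zero at the start; "wrist_torque": the same for the moment, N m; "grip_width": finger opening in m; "grasp_force": force on a finger pad.
Only numpy, scipy, OpenCV 4.12 (cv2) and the standard library are available. Lean on these libraries where they do the work, as an engineer would, in place of code of your own. Each camera call takes 0.05 s, during which the arm holds its last target. There are 200 camera calls.

TASK

Put the four bottle fittings away: stand the vacuum pump in the square tray, the brass stopper (head down, as it stands now) in the round dish, and the two steel pourers in the long divided tray, one in each compartment. All four must end up standing upright on the floor of their tray, and the wooden stopper, the seal stamp and the dropper bottle must be left where they are.

Things in the scene. Friction and masses are not known exactly. Their poses are not given: they have to be found in the camera images.
- vacuum_pump: dark grey hand vacuum pump, a plain upright barrel 36 to 38 mm across with a rounded head, 106 mm tall. 70 g, loose. Best gripped 75 to 85 mm up, 36 mm wide there. Origin: centre of the underside, z up.
- brass_stopper: brass bottle stopper standing on its wide round brass head, which is 42 mm across and 18 mm high; a plug 23 mm across stands up out of it to 38 mm (grip the plug at 20 to 38 mm up). 70 g, loose. Origin: centre of the underside, z up.
- pourer_a: one of two alike slim steel bottle pourers, standing upright, 64 mm tall: a plug 25 mm across, a collar 26 mm across from 24 to 40 mm up (the best grip), then a spout 11 mm across to the top. 30 g, loose. Origin: centre of the underside, z up. The two are interchangeable.
- pourer_b: one of two alike slim steel bottle pourers, standing upright, 64 mm tall: a plug 25 mm across, a collar 26 mm across from 24 to 40 mm up (the best grip), then a spout 11 mm across to the top. 30 g, loose. Origin: centre of the underside, z up. The two are interchangeable.
- square_tray: square dark wooden tray with one compartment, fixed to the worktop, 82 x 82 mm outside, 70 x 70 mm inside, walls 6 mm thick, rim 14 mm and inner floor 6 mm above the worktop. Origin: centre of the underside; x and y along its sides, z up.
- divided_tray: long dark wooden tray divided across its middle into two compartments, fixed to the worktop, 72 mm (its x) by 138 mm (its y) outside, walls 6 mm thick, rim 14 mm, divider 13 mm and inner floor 6 mm above the worktop. Each compartment is 60 x 63 mm inside; their centres lie at y = +33 mm and -33 mm in its frame. Origin: centre of the underside, z up.
- round_dish: round dark wooden dish, fixed to the worktop, 82 mm across outside, 70 mm inside, rim 14 mm and inner floor 6 mm above the worktop. Origin: centre of the underside, z up.
- wooden_stopper: small stopper with a dark wooden head 34 mm across and 14 mm high, standing head down, cork plug 20 mm across to 37 mm up. Loose; a bystander that must stay where it stands. Origin: centre of the underside, z up.
- seal_stamp: seal stamp: turned dark wooden handle on a brass foot, 26 mm across, 77 mm tall. Loose; a bystander that must stay where it stands. Origin: centre of the underside, z up.
- dropper_bottle: small dropper bottle, body 31 mm across, with a black rubber bulb 20 mm across, 102 mm tall. Loose; a bystander that must stay where it stands. Origin: centre of the underside, z up.
Mind the look-alikes: they are no part of the job. There is more than one size of the brass_stopper; the one meant has the size given above.

How it is judged:
By the outcome, as a careful person would: the job done as asked, in the order asked, and still so for the second after the job is handed in, with the robot touching nothing.
It also fails if it takes over 112 s, if anything falls off the work surface, if the arm or the gripper's body presses on something with over 40 N, if the wrist force passes 120 N, or if a joint passes its speed limit or range.

## Working session

There is one attempt and no reset: what is moved stays moved. The work goes in short steps, Python scripts to look and compute and a shell command to move; the robot and the scene stay as the last step left them, time stands still between calls to the robot, and variables do not carry over. Pictures are saved under pics/ and viewed, at most 14 in all, crops included, and the job is handed in when it is done.

```bash
mkdir -p pics; ls
cat > h.py <<'E'
import numpy as np,cv2
from cell import env
def ray(name,uv):
    c=env.get_calibration(name);f=192/np.tan(np.radians(c["fov_y"])/2)
    K=np.array([[f,0,c["cx"]],[0,f,c["cy"]],[0,0,1]])
    # r' = r(1+k1 r^2)
    p=cv2.undistortPoints(np.array([[uv]],float),K,np.array([c["k1"],0,0,0.]))[0,0]
    T=np.array(c["pose"]);d=T[:3,:3]@np.array([p[0],-p[1],-1.]);return T[:3,3],d/np.linalg.norm(d)
def plane(name,uv,z):
    o,d=ray(name,uv);return (o+d*(z-o[2])/d[2]).round(4)
def proj(name,P):
    c=env.get_calibration(name);f=192/np.tan(np.radians(c["fov_y"])/2);T=np.array(c["pose"])
    q=T[:3,:3].T@(np.array(P)-T[:3,3]);x,y=q[0]/-q[2],-q[1]/-q[2];s=1+c["k1"]*(x*x+y*y)
    return (round(float(f*x*s+c["cx"]),1),round(float(f*y*s+c["cy"]),1))
def tri(u1,u2,a="top",b="scene"):
    o1,d1=ray(a,u1);o2,d2=ray(b,u2)
    t=np.linalg.lstsq(np.stack([d1,-d2],1),o2-o1,rcond=None)[0]
    p,q=o1+d1*t[0],o2+d2*t[1];return ((p+q)/2).round(4),round(float(np.linalg.norm(p-q)),4)
E
python3 - <<'E'
from h import *
for n in("top","scene"):
    im=env.read_camera(n);cv2.imwrite(f"pics/{n}0.png",im);cv2.imwrite(f"pics/{n}0v.png",cv2.resize(im,(800,600),interpolation=cv2.INTER_CUBIC))
    c=env.get_calibration(n);print(n,{k:np.round(v,3).tolist() for k,v in c.items()})
o=env.get_obs();print(o)
E
```

```text
pics
top {'fov_y': 49.059, 'cx': 255.104, 'cy': 188.051, 'k1': -0.075, 'pose': [[0.013, 0.991, -0.13, 0.329], [-1.0, 0.014, 0.011, 0.004], [0.012, 0.13, 0.991, 1.399], [0.0, 0.0, 0.0, 1.0]]}
scene {'fov_y': 54.841, 'cx': 259.873, 'cy': 190.883, 'k1': -0.12, 'pose': [[0.892, 0.238, -0.384, 0.134], [-0.452, 0.434, -0.779, -0.789], [-0.019, 0.869, 0.495, 0.528], [0.0, 0.0, 0.0, 1.0]]}
{'time_s': 0.1, 'qpos': array([-63.93678837,  18.43343284,  -4.01618577,  83.16636319,
         1.29327833,  78.54281424,  -3.26088899]), 'joint_velocities': array([-0.06494884, -0.1327663 ,  0.02744687, -0.14984956, -0.01317698,
       -0.00210765, -0.02566718]), 'effort': array([-1.40420507e-04, -4.92572343e+01, -4.05501360e-01, -3.13399208e+01,
       -6.40345411e-02,  3.95409053e-02,  7.44601198e-05]), 'tool_pos': array([0.277142  , 0.58740831, 0.22160019]), 'tool_rot': array([-1.79902529e+02,  3.62183660e-03,  1.54745740e+02]), 'force': array([-0.83371765,  0.87677666,  0.3130141 ]), 'wrist_torque': array([-0.00493965, -0.01538375, -0.0401427 ]), 'grasp_force': 0.0, 'grip_width': 0.08708227875370743}
```

View pics/top0v.png

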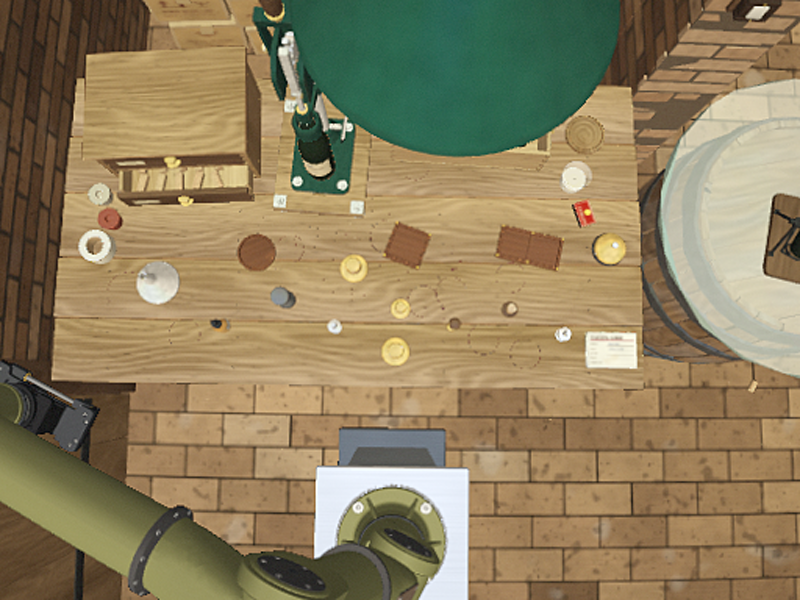

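View pics/scene0v.png

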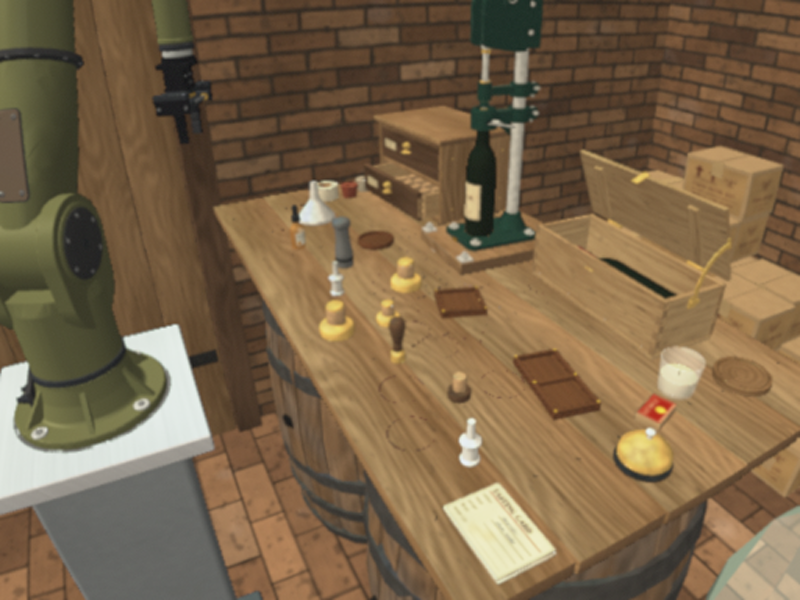

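The views show, in 800x600 pixels of the top picture: dish (257,252), square tray (408,245), divided tray (530,248), pump (283,297), pourers (335,327) and (563,334), dropper (217,325), stamp (455,323) and wooden stopper (510,310). There are three brass stoppers, at (353,268), (400,308) and (395,351), so I'll measure the three heads to find the 42 mm one.

Run:
```python
from h import *
im={n:cv2.imread(f"pics/{n}0.png") for n in("top","scene")}
def blobs(n,lo,hi,roi,amin=20):
    h=cv2.cvtColor(im[n],cv2.COLOR_BGR2HSV);m=cv2.inRange(h,np.array(lo),np.array(hi))
    z=np.zeros_like(m);x0,y0,x1,y1=roi;z[y0:y1,x0:x1]=m[y0:y1,x0:x1]
    _,_,s,c=cv2.connectedComponentsWithStats(z)
    return [(s[i].tolist(),c[i].round(1).tolist()) for i in range(1,len(s)) if s[i][4]>=amin]
s=0.64
def ptsv(n,pts):
    h=cv2.cvtColor(im[n],cv2.COLOR_BGR2HSV)
    for p in pts:
        u,v=int(p[0]*s),int(p[1]*s);print(n,p,h[v,u].tolist())
ptsv("top",[(340,268),(353,268),(398,300),(283,297),(257,252),(408,245),(530,248),(335,327),(563,334),(330,350),(440,350)])
ptsv("scene",[(335,327),(343,250),(376,241),(460,300),(545,375),(470,455),(336,285),(420,360)])
for n,roi in(("top",(190,140,300,250)),("scene",(180,150,300,230))):
    for b in blobs(n,(18,120,120),(32,255,255),roi): print(n,"brass",b)
for b in blobs("top",(0,60,30),(14,255,120),(130,130,370,190),300): print("dark",b)
for b in blobs("top",(0,0,0),(180,90,140),(130,160,250,215)): print("grey",b)
for b in blobs("top",(0,0,150),(180,60,255),(190,190,370,225)): print("white",b)
a=im["top"][145:245,200:290];b=im["scene"][150:225,185:285]
cv2.imwrite("pics/crop1.png",np.hstack([cv2.resize(a,(400,444),interpolation=cv2.INTER_CUBIC),cv2.resize(b,(400,444),interpolation=cv2.INTER_CUBIC)]))
```

```text
top (340, 268) [21, 119, 199]
top (353, 268) [23, 99, 237]
top (398, 300) [22, 134, 222]
top (283, 297) [84, 9, 148]
top (257, 252) [13, 143, 127]
top (408, 245) [12, 144, 140]
top (530, 248) [11, 139, 143]
top (335, 327) [22, 21, 178]
top (563, 334) [15, 35, 146]
top (330, 350) [18, 107, 181]
top (440, 350) [18, 119, 165]
scene (335, 327) [24, 134, 229]
scene (343, 250) [23, 30, 103]
scene (376, 241) [13, 151, 105]
scene (460, 300) [13, 149, 118]
scene (545, 375) [13, 152, 119]
scene (470, 455) [21, 33, 215]
scene (336, 285) [22, 38, 173]
scene (420, 360) [18, 113, 176]
top brass ([217, 163, 29, 18, 109], [229.5, 169.3])
top brass ([238, 168, 18, 3, 26], [247.9, 168.6])
top brass ([269, 168, 25, 5, 57], [281.4, 169.7])
top brass ([251, 191, 12, 8, 38], [256.1, 193.6])
top brass ([190, 209, 32, 8, 77], [205.8, 214.3])
top brass ([234, 214, 29, 16, 115], [250.6, 219.2])
top brass ([285, 216, 14, 3, 24], [291.4, 216.7])
scene brass ([196, 150, 8, 8, 21], [199.8, 152.8])
scene brass ([251, 160, 15, 11, 81], [258.5, 166.5])
scene brass ([249, 173, 23, 15, 220], [259.9, 180.8])
scene brass ([208, 191, 12, 9, 85], [213.6, 195.4])
scene brass ([243, 191, 9, 6, 45], [246.9, 193.4])
scene brass ([240, 198, 17, 12, 103], [246.5, 203.6])
scene brass ([203, 202, 24, 17, 277], [215.0, 210.9])
scene brass ([250, 223, 10, 7, 58], [254.6, 226.6])
grey ([174, 183, 15, 14, 77], [183.4, 190.7])
grey ([135, 205, 7, 5, 26], [137.9, 206.5])
white ([209, 204, 10, 10, 67], [213.8, 208.6])
white ([355, 209, 11, 10, 76], [360.0, 213.6])
```

View pics/crop1.png

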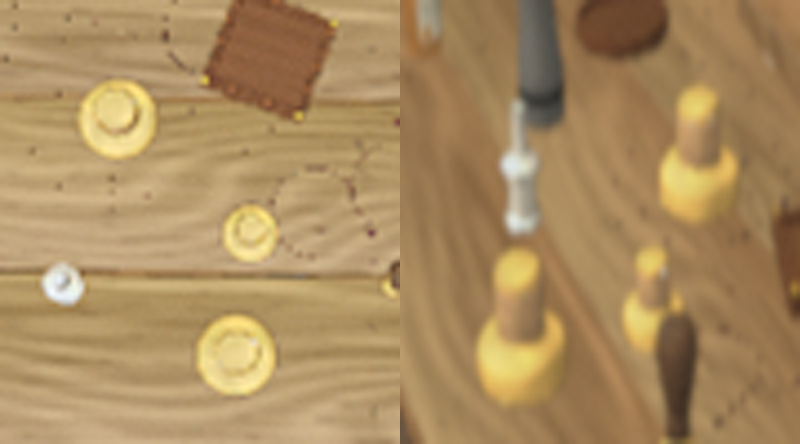

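The crop shows the heads at about 17.6 px (58 mm, the two at (353,268) and (395,351)) and 12.2 px (about 41 mm, the one at (400,308)). The small one at top (256,197) native / scene (247,201) is the 42 mm brass stopper. Now I'll measure everything.

Run:
```python
from h import *
im={n:cv2.imread(f"pics/{n}0.png") for n in("top","scene")}
def cnt(n,roi,f,name,z):
    x0,y0,x1,y1=roi;k=4
    a=cv2.resize(im[n][y0:y1,x0:x1],None,fx=k,fy=k,interpolation=cv2.INTER_CUBIC);h=cv2.cvtColor(a,cv2.COLOR_BGR2HSV).astype(int)
    m=(f(h[...,0],h[...,1],h[...,2])*255).astype(np.uint8);m=cv2.morphologyEx(m,cv2.MORPH_CLOSE,np.ones((7,7)));m=cv2.morphologyEx(m,cv2.MORPH_OPEN,np.ones((7,7)))
    c,_=cv2.findContours(m,cv2.RETR_EXTERNAL,cv2.CHAIN_APPROX_NONE);c=max(c,key=cv2.contourArea)
    g=lambda p:(float((p[0]+.5)/k-.5+x0),float((p[1]+.5)/k-.5+y0))
    r=cv2.minAreaRect(c);box=[g(p) for p in cv2.boxPoints(r)];M=cv2.moments(c);ce=g((M["m10"]/M["m00"],M["m01"]/M["m00"]))
    bb=cv2.boundingRect(c);bbn=[round(v,1) for v in(*g(bb[:2]),*g((bb[0]+bb[2]-1,bb[1]+bb[3]-1)))]
    print(n,name,"cen",np.round(ce,1),"size",np.round(np.array(r[1])/k,1),"bb",bbn,"P",plane(n,ce,z) )
    cv2.drawContours(a,[c],-1,(255,0,255),1)
    return ce,box,a
brown=lambda H,S,V:(H<16)&(V<165)&(S>115)
tiles=[]
for name,roi in(("dish",(145,143,185,178)),("sq",(240,135,282,178)),("div",(308,135,370,182))):
    ce,box,a=cnt("top",roi,brown,name,.014);tiles.append(a)
    P=np.array([plane("top",b,.014)[:2] for b in box]);print(P.mean(0),[(np.linalg.norm(P[1]-P[0])).round(4),np.linalg.norm(P[2]-P[1]).round(4)],[round(float(np.degrees(np.arctan2(*(P[i+1]-P[i])[::-1]))),1) for i in(0,1)])
T={}
for name,n,roi,f,z in(("brass","top",(246,186,268,209),lambda H,S,V:V>205,.014),
 ("pump","top",(168,178,195,202),lambda H,S,V:S<70,.1),
 ("pA","top",(203,198,225,220),lambda H,S,V:S<75,.032),
 ("pB","top",(348,203,372,225),lambda H,S,V:S<75,.032),
 ("pump","scene",(208,132,232,175),lambda H,S,V:S<70,.05),
 ("pA","scene",(205,160,226,194),lambda H,S,V:S<75,.032),
 ("pB","scene",(288,262,316,302),lambda H,S,V:S<75,.032),
 ("stamp","top",(280,195,302,218),lambda H,S,V:(V<120),.07),
 ("wst","top",(315,188,340,208),lambda H,S,V:(V<120),.014)):
    ce,box,a=cnt(n,roi,f,name,z);tiles.append(a)
H=260;row=lambda t:np.hstack([cv2.resize(x,(130,130)) if 0 else cv2.copyMakeBorder(x[:190,:250],0,190-min(190,x.shape[0]),0,4,cv2.BORDER_CONSTANT) for x in t])
rows=[row(tiles[i:i+k]) for i,k in((0,3),(3,4),(7,5))]
w=max(r.shape[1] for r in rows);c=np.vstack([cv2.copyMakeBorder(r,0,4,0,w-r.shape[1],cv2.BORDER_CONSTANT) for r in rows]);print(c.shape);cv2.imwrite("pics/tiles.png",c)
```

```text
top dish cen [163.7 161.2] size [23.5 24. ] bb [151.6, 149.4, 175.6, 172.9] P [0.5978 0.2972 0.014 ]
[0.598125 0.297325] [np.float64(0.0811), np.float64(0.0802)] [-89.3, -177.7]
top sq cen [260.1 156.8] size [24.8 25. ] bb [246.1, 142.6, 274.6, 171.1] P [ 0.6174 -0.026   0.014 ]
[ 0.616975 -0.0259  ] [np.float64(0.0857), np.float64(0.0837)] [-19.8, -110.6]
top div cen [338.5 158.4] size [41.5 24. ] bb [317.4, 144.4, 360.1, 172.4] P [ 0.6162 -0.2903  0.014 ]
[ 0.614725 -0.2907  ] [np.float64(0.0828), np.float64(0.141)] [-10.1, -98.9]
top brass cen [255.9 197.3] size [12.5 12.2] bb [249.9, 191.1, 262.1, 203.6] P [ 0.4803 -0.0136  0.014 ]
top pump cen [180.3 190.1] size [16.3 11.7] bb [172.6, 183.4, 188.1, 196.6] P [0.4902 0.223  0.1   ]
top pA cen [213.7 208.5] size [9.5 9. ] bb [208.9, 203.6, 218.4, 213.1] P [0.4398 0.1235 0.032 ]
top pB cen [360.  213.7] size [ 9.1 10.8] bb [354.6, 208.9, 365.1, 218.4] P [ 0.4292 -0.3554  0.032 ]
scene pump cen [217.3 153.5] size [43.3 15.3] bb [207.6, 131.6, 224.9, 174.4] P [0.496  0.2462 0.05  ]
scene pA cen [217.1 172.9] size [13.2 31.6] bb [209.6, 159.6, 225.4, 189.1] P [0.4571 0.1512 0.032 ]
scene pB cen [300.4 284.5] size [31.8 15. ] bb [293.1, 266.9, 308.1, 298.6] P [ 0.4262 -0.3621  0.032 ]Traceback (most recent call last):
  File "<stdin>", line 29, in <module>
  File "<stdin>", line 7, in cnt
ValueError: max() iterable argument is empty
```

Run:
```python
from h import *
im={n:cv2.imread(f"pics/{n}0.png") for n in("top","scene")}
L=[("top",160,173,40,30),("top",195,193,40,30),("top",340,198,40,30),("scene",195,130,60,45),("scene",190,158,60,45),("scene",270,262,60,45),("top",278,190,40,30),("top",310,185,40,30),("scene",220,160,60,45)]
t=[]
for n,x,y,w,h in L:
    a=cv2.resize(im[n][y:y+h,x:x+w],(264,198),interpolation=cv2.INTER_CUBIC)
    k=264/w
    for g in range(0,w,5): cv2.line(a,(int((g+.5)*k),0),(int((g+.5)*k),8 if (x+g)%10 else 16),(0,0,255),1)
    for g in range(0,h,5): cv2.line(a,(0,int((g+.5)*k)),(8 if (y+g)%10 else 16,int((g+.5)*k)),(0,0,255),1)
    t.append(a)
cv2.imwrite("pics/tiles.png",np.vstack([np.hstack(t[i:i+3]) for i in(0,3,6)]))
```

```text
(no output)
```

View pics/tiles.png

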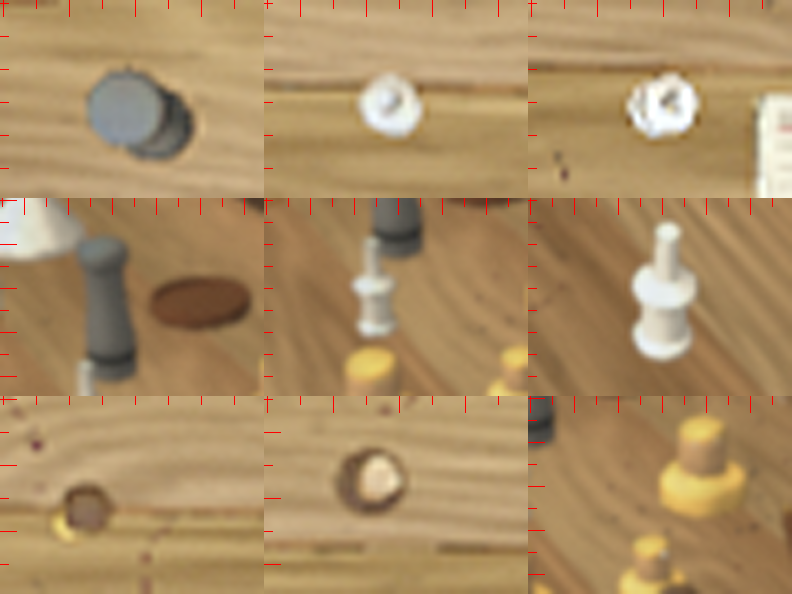

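The tiles show, in native pixels, the pump head at top (178.7,189.0) / scene (217.7,141.3) and the collars of A at top (213.7,208.4) / scene (214.7,177.7) and B at top (360.3,213.3) / scene (300.4,281.3). The brass plug top is at top (256.2,195.8) / scene (247.7,193.1).

Run:
```python
from h import *
for n,a,b in(("pump head",(178.7,189),(217.7,141.3)),("A collar",(213.7,208.4),(214.7,177)),("B collar",(360.3,213.3),(300.4,280.5)),("brass top",(256.2,195.8),(247.7,193.1)),
  ("sq",(260.1,156.8),(460*.64,301.5*.64)),("dish",(163.7,161.2),(376*.64,240*.64)),("div",(338.5,158.4),(556*.64,383*.64))): print(n,*tri(a,b))
for n,p,z in(("pump head",(178.7,189),.1),("pump base",(183.3,192.2),.005),("A",(213.7,208.4),.038),("B",(360.3,213.3),.038),("brass head",(255.9,197.3),.016),("plug",(256.2,195.8),.038),("wst",(325.9,197.4),.014),("stamp",(290.7,206.3),.07),("stampf",(287.5,209.2),.005),("drop",(138.9,208),.05),("dish",(163.7,161.2),.013),("sq",(260.1,156.8),.013),("div",(338.5,158.4),.013)): print(n,plane("top",p,z))
for n,p,z in(("pump head",(217.7,141.3),.104),("A spout",(213.8,167),.064),("B spout",(301.1,268.3),.064),("plug",(247.7,193.1),.038)): print("scene",n,plane("scene",p,z))
```

```text
pump head [0.494  0.2284 0.0985] 0.0004
A collar [0.4396 0.1234 0.0353] 0.0006
B collar [ 0.4301 -0.3555  0.035 ] 0.0
brass top [ 0.4818 -0.0139  0.0393] 0.0017
sq [ 0.6187 -0.0262  0.0078] 0.0003
dish [0.5993 0.2985 0.0068] 0.0004
div [ 0.6186 -0.2927  0.0057] 0.0017
pump head [0.4936 0.2282 0.1   ]
pump base [0.4951 0.2288 0.005 ]
A [0.4397 0.123  0.038 ]
B [ 0.4299 -0.3547  0.038 ]
brass head [ 0.4802 -0.0136  0.016 ]
plug [ 0.4827 -0.0142  0.038 ]
wst [ 0.4833 -0.2464  0.014 ]
stamp [ 0.4471 -0.1237  0.07  ]
stampf [ 0.4431 -0.1193  0.005 ]
drop [0.4364 0.3634 0.05  ]
dish [0.5979 0.2972 0.013 ]
sq [ 0.6175 -0.026   0.013 ]
div [ 0.6163 -0.2907  0.013 ]
scene pump head [0.4896 0.2154 0.104 ]
scene A spout [0.4416 0.1305 0.064 ]
scene B spout [ 0.4312 -0.354   0.064 ]
scene plug [ 0.4818 -0.0117  0.038 ]
```

Positions from the two views agree within about 2 mm. In metres:

| Thing | x | y |
|---|---|---|
| Pump | .494 | .2285 |
| Brass stopper | .4815 | -.0138 |
| Pourer A | .4395 | .123 |
| Pourer B | .430 | -.355 |
| Dish | .598 | .298 |
| Square tray | .617 | -.026 |
| Divided tray (yaw about -9.5°) | .616 | -.291 |

I'll turn to yaw 90, so that tool x is world y, tool y is world x and tool z is down.

```bash
python3 -m jog '[[0,0,0,0,0,0.113,0.07],[0,0,0,0,0,0.113,0.07],[0,0,0,0,0,0.113,0.07],[0,0,0,0,0,0.113,0.07],[0,0,0,0,0,0.113,0.07],[0,0,0,0,0,0.113,0.07],[0,0,0,0,0,0.113,0.07],[0,0,0,0,0,0.113,0.07],[0,0,0,0,0,0.113,0.07],[0,0,0,0,0,0.113,0.07],[0,0,0,0,0,0,0.07]]'
python3 -m jog '[[-0.018,0.01,0,0,0,0,0.07],[-0.0325,0.0197,0,0,0,0,0.07],[-0.0325,0.0197,0,0,0,0,0.07],[-0.0325,0.0197,0,0,0,0,0.07],[-0.0325,0.0197,0,0,0,0,0.07],[-0.0325,0.0197,0,0,0,0,0.07],[-0.0325,0.0197,0,0,0,0,0.07],[-0.0325,0.0197,0,0,0,0,0.07],[-0.0325,0.0197,0,0,0,0,0.07],[-0.0325,0.0197,0,0,0,0,0.07],[-0.0325,0.0197,0,0,0,0,0.07],[-0.0165,0.01,0,0,0,0,0.07]]'
python3 -m jog '[[0,0,0,0,0,0,0.07],[0,0,0,0,0,0,0.07]]'
```

```text
time_s: 1.02
tool_pos: [0.2773, 0.5876, 0.222]
tool_rot: [-180.0, 0.1, 89.8]
force: [0.9, -0.2, 0.1]
grip_width: 0.0701
grasp_force: 0.0
time_s: 2.02
tool_pos: [0.4968, 0.2227, 0.2227]
tool_rot: [179.9, 0.1, 89.9]
force: [0.2, 0.3, 1.0]
grip_width: 0.0705
grasp_force: 0.0
time_s: 2.18
tool_pos: [0.4947, 0.2272, 0.2224]
tool_rot: [-180.0, -0.0, 90.0]
force: [-1.1, 0.5, 0.9]
grip_width: 0.0701
grasp_force: 0.0
```

```bash
python3 -m jog '[[0.001,0,0.02,0,0,0,0.07],[0,0,0.02,0,0,0,0.07],[0,0,0.02,0,0,0,0.07],[0,0,0.02,0,0,0,0.07],[0,0,0.02,0,0,0,0.07],[0,0,0.02,0,0,0,0.07],[0,0,0.02,0,0,0,0.07],[0,0,0.015,0,0,0,0.07],[0,0,0.006,0,0,0,0.07],[0,0,0,0,0,0,0.07],[0,0,0,0,0,0,0.07]]' 15
python3 -m jog '[[0,0,0,0,0,0,0.05],[0,0,0,0,0,0,0.044],[0,0,0,0,0,0,0.038],[0,0,0,0,0,0,0.03],[0,0,0,0,0,0,0.03],[0,0,0,0,0,0,0.03],[0,0,0,0,0,0,0.03],[0,0,0,0,0,0,0.03]]' 15
```

```text
time_s: 3.1
tool_pos: [0.494, 0.2306, 0.0618]
tool_rot: [-180.0, -0.0, 90.1]
force: [-0.2, 0.7, 0.2]
grip_width: 0.0699
grasp_force: 0.0
time_s: 3.77
tool_pos: [0.4944, 0.2295, 0.0617]
tool_rot: [180.0, -0.0, 90.0]
force: [-0.1, -0.6, 1.3]
grip_width: 0.0343
grasp_force: 14.9
```

```bash
python3 -m jog '[[0,0,-0.008,0,0,0,0.03],[0,0,-0.016,0,0,0,0.03],[0,0,-0.016,0,0,0,0.03],[0,0,-0.016,0,0,0,0.03],[0,0,-0.016,0,0,0,0.03],[0,0,-0.008,0,0,0,0.03],[0,0,0,0,0,0,0.03]]' 15
python3 -m jog '[[-0.0125,0.006,0,0,0,0,0.03],[-0.025,0.012,0,0,0,0,0.03],[-0.025,0.012,0,0,0,0,0.03],[-0.025,0.012,0,0,0,0,0.03],[-0.025,0.012,0,0,0,0,0.03],[-0.025,0.012,0,0,0,0,0.03],[-0.025,0.012,0,0,0,0,0.03],[-0.025,0.012,0,0,0,0,0.03],[-0.025,0.012,0,0,0,0,0.03],[-0.025,0.012,0,0,0,0,0.03],[-0.0125,0.006,0,0,0,0,0.03],[-0.005,0.0025,0,0,0,0,0.03]]' 15
python3 -m jog '[[0,0,0,0,0,0,0.03],[0,0,0,0,0,0,0.03],[0,0,0,0,0,0,0.03]]' 15
python3 - <<'E'
from h import *
a=env.read_camera("top")[130:205,215:315];b=env.read_camera("scene")[90:240,180:380]
cv2.imwrite("pics/p1.png",np.hstack([cv2.resize(a,(400,300)),cv2.resize(b,(400,300))]))
E
```

```text
time_s: 4.35
tool_pos: [0.4957, 0.23, 0.1439]
tool_rot: [179.8, -0.1, 90.0]
force: [-0.0, -0.5, -0.1]
grip_width: 0.0342
grasp_force: 14.8
time_s: 5.35
tool_pos: [0.6168, -0.0295, 0.1405]
tool_rot: [-179.9, 0.1, 89.7]
force: [-1.5, -0.9, -0.8]
grip_width: 0.0344
grasp_force: 14.8
time_s: 5.6
tool_pos: [0.6163, -0.0235, 0.141]
tool_rot: [-179.9, -0.1, 90.1]
force: [0.1, 0.2, -0.7]
grip_width: 0.0347
grasp_force: 14.9
```

View pics/p1.png

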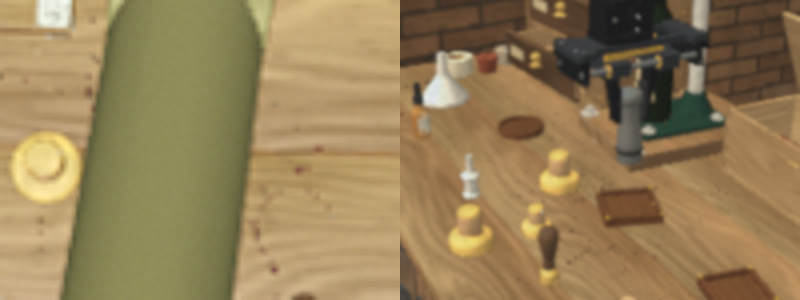

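The pump hangs straight in the fingers, above and behind the square tray in the scene view. Now I lower it.

```bash
python3 -m jog '[[-0.002,0.001,0.01,0,0,0,0.03],[0,0,0.012,0,0,0,0.03],[0,0,0.012,0,0,0,0.03],[0,0,0.012,0,0,0,0.03],[0,0,0.01,0,0,0,0.03],[0,0,0.008,0,0,0,0.03],[0,0,0.005,0,0,0,0.03],[0,0,0.003,0,0,0,0.03],[0,0,0,0,0,0,0.03],[0,0,0,0,0,0,0.03],[0,0,0,0,0,0,0.03]]' 15
python3 -m jog '[[0,0,0.001,0,0,0,0.03],[0,0,0,0,0,0,0.03],[0,0,0,0,0,0,0.03]]' 15
```

```text
time_s: 6.62
tool_pos: [0.6184, -0.0277, 0.0702]
tool_rot: [179.9, -0.0, 90.0]
force: [-0.5, -0.6, -0.1]
grip_width: 0.0344
grasp_force: 14.9
time_s: 6.87
tool_pos: [0.618, -0.0275, 0.0688]
tool_rot: [180.0, -0.0, 90.0]
force: [0.4, -0.1, -0.1]
grip_width: 0.0345
grasp_force: 14.9
```

```bash
python3 -m jog '[[0,0,0.0015,0,0,0,0.03],[0,0,0,0,0,0,0.03],[0,0,0,0,0,0,0.03],[0,0,0,0,0,0,0.036],[0,0,0,0,0,0,0.039],[0,0,0,0,0,0,0.042],[0,0,0,0,0,0,0.05],[0,0,0,0,0,0,0.06],[0,0,0,0,0,0,0.06],[0,0,0,0,0,0,0.06]]' 15
python3 -m jog '[[0,0,-0.01,0,0,0,0.06],[0,0,-0.02,0,0,0,0.06],[0,0,-0.02,0,0,0,0.06],[0,0,-0.02,0,0,0,0.06],[0,0,-0.02,0,0,0,0.06],[0,0,-0.02,0,0,0,0.06],[0,0,-0.02,0,0,0,0.06],[0,0,-0.01,0,0,0,0.06],[0,0,0,0,0,0,0.06]]'
```

```text
time_s: 7.7
tool_pos: [0.6177, -0.0276, 0.0669]
tool_rot: [-180.0, -0.0, 90.0]
force: [-0.3, 1.0, 0.9]
grip_width: 0.0577
grasp_force: 0.0
time_s: 8.45
tool_pos: [0.6195, -0.0279, 0.2104]
tool_rot: [179.7, -0.0, 90.0]
force: [0.7, 1.1, 0.1]
grip_width: 0.0598
grasp_force: 0.0
```

```bash
python3 -m jog '[[0.002,-0.012,0,0,0,0,0.05],[0.002,-0.02,0,0,0,0,0.05],[0.002,-0.024,0,0,0,0,0.05],[0.002,-0.024,0,0,0,0,0.05],[0.002,-0.024,0,0,0,0,0.05],[0.002,-0.02,0,0,0,0,0.05],[0.002,-0.012,0,0,0,0,0.05],[0,0,0,0,0,0,0.05],[0,0,0,0,0,0,0.05],[0,0,0,0,0,0,0.05]]'
python3 - <<'E'
from h import *
a=env.read_camera("top")[130:205,215:315];b=env.read_camera("scene")[110:260,180:380]
cv2.imwrite("pics/p2.png",np.hstack([cv2.resize(a,(400,300)),cv2.resize(b,(400,300))]))
E
```

```text
time_s: 9.28
tool_pos: [0.4823, -0.0137, 0.2067]
tool_rot: [180.0, 0.0, 90.0]
force: [-1.0, -0.3, 0.6]
grip_width: 0.05
grasp_force: 0.0
```

View pics/p2.png

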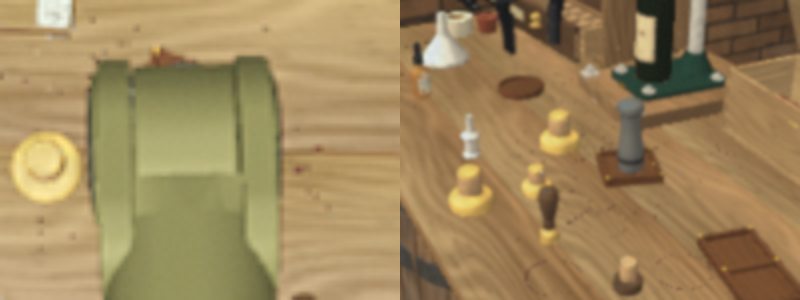

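The pump stands upright near the middle of the square tray (scene crop 630,160). Now down on the brass stopper.

```bash
python3 -m jog '[[0,0,0.01,0,0,0,0.05],[0,0,0.02,0,0,0,0.05],[0,0,0.02,0,0,0,0.05],[0,0,0.02,0,0,0,0.05],[0,0,0.02,0,0,0,0.05],[0,0,0.02,0,0,0,0.05],[0,0,0.02,0,0,0,0.05],[0,0,0.02,0,0,0,0.05],[0,0,0.015,0,0,0,0.05],[0,0,0.012,0,0,0,0.05],[0,0,0.006,0,0,0,0.05],[0,0,0,0,0,0,0.05]]'
python3 -m jog '[[0,0,0,0,0,0,0.05],[0,0,0,0,0,0,0.05],[0,0,0,0,0,0,0.05]]'
```

```text
time_s: 10.38
tool_pos: [0.4805, -0.014, 0.0221]
tool_rot: [-179.8, 0.1, 90.0]
force: [-0.0, -0.2, 0.0]
grip_width: 0.0493
grasp_force: 0.0
time_s: 10.63
tool_pos: [0.4827, -0.0135, 0.0248]
tool_rot: [179.9, -0.0, 90.0]
force: [-0.2, -0.1, -0.1]
grip_width: 0.0498
grasp_force: 0.0
```

```bash
python3 -m jog '[[0,0,0.0015,0,0,0,0.04],[0,0,0,0,0,0,0.034],[0,0,0,0,0,0,0.03],[0,0,0,0,0,0,0.026],[0,0,0,0,0,0,0.02],[0,0,0,0,0,0,0.015],[0,0,0,0,0,0,0.015],[0,0,0,0,0,0,0.015],[0,0,0,0,0,0,0.015]]' 20
python3 -m jog '[[0,0,-0.008,0,0,0,0.015],[0,0,-0.016,0,0,0,0.015],[0,0,-0.02,0,0,0,0.015],[0,0,-0.02,0,0,0,0.015],[0,0,-0.02,0,0,0,0.015],[0,0,-0.02,0,0,0,0.015],[0,0,-0.016,0,0,0,0.015],[0,0,0,0,0,0,0.015],[0,0,0,0,0,0,0.015]]' 20
```

```text
time_s: 11.38
tool_pos: [0.482, -0.0136, 0.0227]
tool_rot: [180.0, -0.0, 90.0]
force: [-0.2, -0.3, 0.3]
grip_width: 0.0197
grasp_force: 20.0
time_s: 12.13
tool_pos: [0.4823, -0.0136, 0.1433]
tool_rot: [179.9, -0.0, 90.0]
force: [-1.0, 0.3, -0.3]
grip_width: 0.0197
grasp_force: 19.9
```

```bash
python3 -m jog '[[0.013,0.005,0,0,0,0,0.015],[0.0286,0.0106,0,0,0,0,0.015],[0.0286,0.0106,0,0,0,0,0.015],[0.0286,0.0106,0,0,0,0,0.015],[0.0286,0.0106,0,0,0,0,0.015],[0.0286,0.0106,0,0,0,0,0.015],[0.0286,0.0106,0,0,0,0,0.015],[0.0286,0.0106,0,0,0,0,0.015],[0.0286,0.0106,0,0,0,0,0.015],[0.0286,0.0106,0,0,0,0,0.015],[0.0286,0.0106,0,0,0,0,0.015],[0.0126,0.005,0,0,0,0,0.015]]' 20
python3 -m jog '[[0,0,0,0,0,0,0.015],[0,0,0,0,0,0,0.015],[0,0,0,0,0,0,0.015],[0,0,0,0,0,0,0.015]]' 20
python3 - <<'E'
from h import *
a=env.read_camera("top")[130:205,115:215];b=env.read_camera("scene")[70:220,150:350]
cv2.imwrite("pics/p3.png",np.hstack([cv2.resize(a,(400,300)),cv2.resize(b,(400,300))]))
E
```

```text
time_s: 13.13
tool_pos: [0.5963, 0.3045, 0.1396]
tool_rot: [-179.8, -0.1, 90.3]
force: [-1.1, 1.1, -0.5]
grip_width: 0.0196
grasp_force: 19.9
time_s: 13.47
tool_pos: [0.5977, 0.2961, 0.142]
tool_rot: [-179.9, 0.1, 89.9]
force: [-0.1, 0.0, -1.0]
grip_width: 0.0198
grasp_force: 19.9
```

View pics/p3.png

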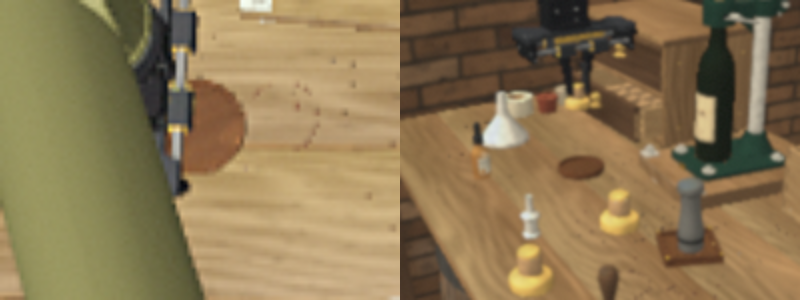

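The stopper hangs straight in the fingers at (578,98), over the dish at (580,167). Now I lower it.

```bash
python3 -m jog '[[0.001,0,0.01,0,0,0,0.015],[0,0,0.02,0,0,0,0.015],[0,0,0.02,0,0,0,0.015],[0,0,0.02,0,0,0,0.015],[0,0,0.018,0,0,0,0.015],[0,0,0.012,0,0,0,0.015],[0,0,0.008,0,0,0,0.015],[0,0,0.003,0,0,0,0.015],[0,0,0,0,0,0,0.015],[0,0,0,0,0,0,0.015],[0,0,0,0,0,0,0.015]]' 20
python3 -m jog '[[0,0,0.001,0,0,0,0.015],[0,0,0,0,0,0,0.015],[0,0,0,0,0,0,0.015]]' 20
```

```text
time_s: 14.48
tool_pos: [0.5988, 0.2994, 0.0329]
tool_rot: [179.9, -0.1, 90.0]
force: [-0.3, 0.6, -0.0]
grip_width: 0.0193
grasp_force: 19.9
time_s: 14.73
tool_pos: [0.5981, 0.2991, 0.0311]
tool_rot: [180.0, -0.0, 90.0]
force: [-0.1, -0.6, -0.6]
grip_width: 0.0199
grasp_force: 19.9
```

```bash
python3 -m jog '[[0,0,0.001,0,0,0,0.015],[0,0,0.001,0,0,0,0.015],[0,0,0.0005,0,0,0,0.015],[0,0,0,0,0,0,0.015],[0,0,0,0,0,0,0.015],[0,0,0,0,0,0,0.021],[0,0,0,0,0,0,0.025],[0,0,0,0,0,0,0.03],[0,0,0,0,0,0,0.04],[0,0,0,0,0,0,0.05],[0,0,0,0,0,0,0.05]]' 20
python3 -m jog '[[0,0,-0.01,0,0,0,0.05],[0,0,-0.02,0,0,0,0.05],[0,0,-0.02,0,0,0,0.05],[0,0,-0.02,0,0,0,0.05],[0,0,-0.02,0,0,0,0.05],[0,0,-0.02,0,0,0,0.05],[0,0,-0.02,0,0,0,0.05],[0,0,-0.02,0,0,0,0.05],[0,0,-0.01,0,0,0,0.05],[0,0,0,0,0,0,0.05]]'
```

```text
time_s: 15.65
tool_pos: [0.5977, 0.2988, 0.0277]
tool_rot: [-180.0, 0.0, 90.0]
force: [-0.5, -0.3, 0.3]
grip_width: 0.0426
grasp_force: 0.0
time_s: 16.48
tool_pos: [0.5995, 0.2996, 0.1918]
tool_rot: [179.7, -0.2, 90.0]
force: [0.6, 0.1, 0.4]
grip_width: 0.0498
grasp_force: 0.0
```

```bash
python3 -m jog '[[-0.01,-0.009,0,0,0,0,0.05],[-0.02,-0.018,0,0,0,0,0.05],[-0.02,-0.018,0,0,0,0,0.05],[-0.02,-0.018,0,0,0,0,0.05],[-0.02,-0.018,0,0,0,0,0.05],[-0.02,-0.018,0,0,0,0,0.05],[-0.02,-0.018,0,0,0,0,0.05],[-0.02,-0.018,0,0,0,0,0.05],[-0.016,-0.015,0,0,0,0,0.05],[-0.01,-0.0085,0,0,0,0,0.05],[0,0,0,0,0,0,0.05],[0,0,0,0,0,0,0.05]]'
python3 -m jog '[[0,0,0,0,0,0,0.05],[0,0,0,0,0,0,0.05]]'
python3 - <<'E'
from h import *
a=env.read_camera("top")[130:205,115:215];b=env.read_camera("scene")[90:240,150:350]
cv2.imwrite("pics/p4.png",np.hstack([cv2.resize(a,(400,300)),cv2.resize(b,(400,300))]))
E
```

```text
time_s: 17.48
tool_pos: [0.439, 0.1229, 0.1876]
tool_rot: [-180.0, -0.0, 90.0]
force: [0.0, -0.6, 0.1]
grip_width: 0.0499
grasp_force: 0.0
time_s: 17.65
tool_pos: [0.4397, 0.1238, 0.1878]
tool_rot: [-180.0, 0.0, 90.1]
force: [-0.0, 0.1, -0.3]
grip_width: 0.0501
grasp_force: 0.0
```

View pics/p4.png

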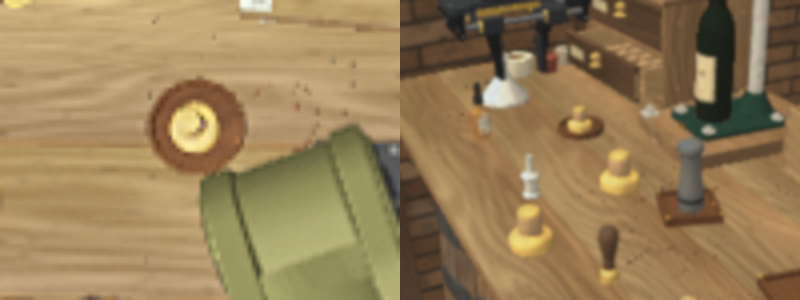

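The brass stopper sits head down, centred in the dish (top crop 195,126). Now pourer A.

```bash
python3 -m jog '[[0,0,0.01,0,0,0,0.05],[0,0,0.02,0,0,0,0.05],[0,0,0.02,0,0,0,0.05],[0,0,0.02,0,0,0,0.05],[0,0,0.02,0,0,0,0.05],[0,0,0.02,0,0,0,0.05],[0,0,0.02,0,0,0,0.05],[0,0,0.018,0,0,0,0.05],[0,0,0.014,0,0,0,0.05],[0,0,0.008,0,0,0,0.05],[0,0,0.003,0,0,0,0.05],[0,0,0,0,0,0,0.05]]'
python3 -m jog '[[0,0,0,0,0,0,0.045],[0,0,0.001,0,0,0,0.04],[0,0,0,0,0,0,0.036],[0,0,0,0,0,0,0.032],[0,0,0,0,0,0,0.028],[0,0,0,0,0,0,0.024],[0,0,0,0,0,0,0.018],[0,0,0,0,0,0,0.018],[0,0,0,0,0,0,0.018],[0,0,0,0,0,0,0.018]]' 12
python3 -m jog '[[0,0,-0.008,0,0,0,0.018],[0,0,-0.016,0,0,0,0.018],[0,0,-0.02,0,0,0,0.018],[0,0,-0.02,0,0,0,0.018],[0,0,-0.02,0,0,0,0.018],[0,0,-0.02,0,0,0,0.018],[0,0,-0.02,0,0,0,0.018],[0,0,-0.016,0,0,0,0.018],[0,0,0,0,0,0,0.018],[0,0,0,0,0,0,0.018],[0,0,0,0,0,0,0.018]]' 12
```

```text
time_s: 18.75
tool_pos: [0.4389, 0.1228, 0.0143]
tool_rot: [-179.9, 0.1, 90.0]
force: [-0.4, 0.0, 0.0]
grip_width: 0.0499
grasp_force: 0.0
time_s: 19.58
tool_pos: [0.4396, 0.1231, 0.0143]
tool_rot: [180.0, -0.0, 90.0]
force: [-0.8, -0.2, 1.6]
grip_width: 0.025
grasp_force: 12.0
time_s: 20.5
tool_pos: [0.4387, 0.1227, 0.1534]
tool_rot: [-179.9, 0.0, 90.0]
force: [-0.3, 0.2, 0.2]
grip_width: 0.0244
grasp_force: 12.0
```

```bash
python3 -m jog '[[-0.015,0.007,0,0,0,0,0.018],[-0.0345,0.0165,0,0,0,0,0.018],[-0.0345,0.0165,0,0,0,0,0.018],[-0.0345,0.0165,0,0,0,0,0.018],[-0.0345,0.0165,0,0,0,0,0.018],[-0.0345,0.0165,0,0,0,0,0.018],[-0.0345,0.0165,0,0,0,0,0.018],[-0.0345,0.0165,0,0,0,0,0.018],[-0.0345,0.0165,0,0,0,0,0.018],[-0.0345,0.0165,0,0,0,0,0.018],[-0.0345,0.0165,0,0,0,0,0.018],[-0.021,0.01,0,0,0,0,0.018]]' 12
python3 -m jog '[[0,0,0,0,0,0,0.018],[0,0,0,0,0,0,0.018],[0,0,0,0,0,0,0.018],[0,0,0,0,0,0,0.018]]' 12
python3 - <<'E'
from h import *
a=env.read_camera("top")[130:205,290:390];b=env.read_camera("scene")[150:300,260:460]
cv2.imwrite("pics/p5.png",np.hstack([cv2.resize(a,(400,300)),cv2.resize(b,(400,300))]))
E
```

```text
time_s: 21.5
tool_pos: [0.6207, -0.2623, 0.1519]
tool_rot: [-179.8, 0.1, 89.8]
force: [-0.5, 0.0, 0.0]
grip_width: 0.0248
grasp_force: 12.0
time_s: 21.83
tool_pos: [0.6211, -0.2558, 0.1532]
tool_rot: [-179.9, -0.1, 90.1]
force: [1.2, 0.0, 0.1]
grip_width: 0.0248
grasp_force: 12.0
```

View pics/p5.png

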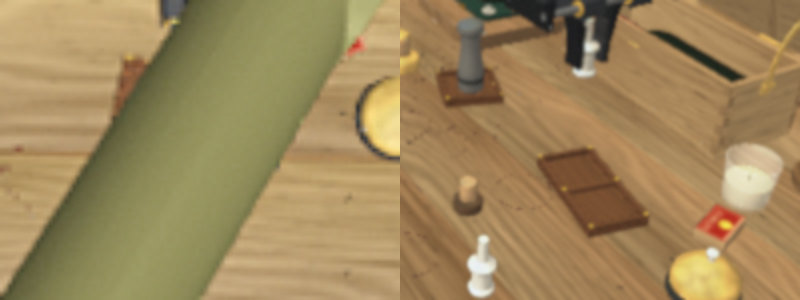

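The pourer is held upright, high over the near compartment of the divided tray (divider centre at crop 592,190). Now I lower it.

```bash
python3 -m jog '[[-0.001,0,0.01,0,0,0,0.018],[0,0,0.02,0,0,0,0.018],[0,0,0.02,0,0,0,0.018],[0,0,0.02,0,0,0,0.018],[0,0,0.02,0,0,0,0.018],[0,0,0.016,0,0,0,0.018],[0,0,0.012,0,0,0,0.018],[0,0,0.008,0,0,0,0.018],[0,0,0.004,0,0,0,0.018],[0,0,0,0,0,0,0.018],[0,0,0,0,0,0,0.018],[0,0,0,0,0,0,0.018]]' 12
python3 -m jog '[[0,0,0,0,0,0,0.018],[0,0,0,0,0,0,0.018]]' 12
```

```text
time_s: 22.93
tool_pos: [0.6222, -0.2594, 0.0252]
tool_rot: [179.9, 0.0, 90.0]
force: [0.3, 0.7, -0.8]
grip_width: 0.0247
grasp_force: 12.0
time_s: 23.1
tool_pos: [0.6219, -0.2592, 0.0249]
tool_rot: [179.9, 0.0, 90.0]
force: [0.2, -1.1, -0.8]
grip_width: 0.0248
grasp_force: 12.0
```

```bash
python3 -m jog '[[0,0,0.002,0,0,0,0.018],[0,0,0.0015,0,0,0,0.018],[0,0,0.001,0,0,0,0.018],[0,0,0,0,0,0,0.018],[0,0,0,0,0,0,0.018],[0,0,0,0,0,0,0.018]]' 12
```

```text
time_s: 23.6
tool_pos: [0.6218, -0.2592, 0.0202]
tool_rot: [179.9, 0.0, 90.0]
force: [0.3, -0.5, 4.9]
grip_width: 0.0252
grasp_force: 12.0
```

Contact (5 N). Release, lift and go over pourer B.

```bash
python3 -m jog '[[0,0,-0.0005,0,0,0,0.018],[0,0,0,0,0,0,0.026],[0,0,0,0,0,0,0.028],[0,0,0,0,0,0,0.032],[0,0,0,0,0,0,0.04],[0,0,0,0,0,0,0.045],[0,0,0,0,0,0,0.045]]' 12
python3 -m jog '[[0,0,-0.01,0,0,0,0.045],[0,0,-0.02,0,0,0,0.045],[0,0,-0.02,0,0,0,0.045],[0,0,-0.02,0,0,0,0.045],[0,0,-0.02,0,0,0,0.045],[0,0,-0.02,0,0,0,0.045],[0,0,-0.02,0,0,0,0.045],[0,0,-0.02,0,0,0,0.045],[0,0,-0.01,0,0,0,0.045],[0,0,0,0,0,0,0.045]]'
python3 -m jog '[[-0.006,-0.012,0,0,0,0,0.05],[-0.012,-0.024,0,0,0,0,0.05],[-0.012,-0.024,0,0,0,0,0.05],[-0.012,-0.024,0,0,0,0,0.05],[-0.012,-0.024,0,0,0,0,0.05],[-0.012,-0.024,0,0,0,0,0.05],[-0.012,-0.024,0,0,0,0,0.05],[-0.012,-0.024,0,0,0,0,0.05],[-0.006,-0.012,0,0,0,0,0.05],[0,0,0,0,0,0,0.05],[0,0,0,0,0,0,0.05],[0,0,0,0,0,0,0.05]]'
python3 - <<'E'
from h import *
o=env.get_obs();print(o["tool_pos"],o["tool_rot"])
a=env.read_camera("top")[130:205,290:390];b=env.read_camera("scene")[150:300,260:460]
cv2.imwrite("pics/p6.png",np.hstack([cv2.resize(a,(400,300)),cv2.resize(b,(400,300))]))
E
```

```text
time_s: 24.18
tool_pos: [0.621, -0.2589, 0.0196]
tool_rot: [-180.0, -0.0, 90.0]
force: [0.2, 0.1, -0.6]
grip_width: 0.0419
grasp_force: 0.0
time_s: 25.02
tool_pos: [0.6227, -0.26, 0.1835]
tool_rot: [179.7, 0.1, 90.0]
force: [0.1, 0.2, 0.4]
grip_width: 0.0451
grasp_force: 0.0
time_s: 26.02
tool_pos: [0.4307, -0.3537, 0.1795]
tool_rot: [180.0, -0.1, 90.1]
force: [-0.2, 0.4, -0.2]
grip_width: 0.0501
grasp_force: 0.0
[ 0.43067861 -0.35365063  0.17952401] [ 1.79992963e+02 -5.08220319e-02  9.01173827e+01]
```

View pics/p6.png

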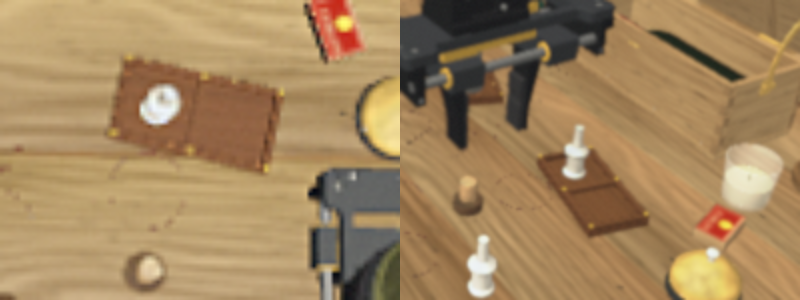

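Pourer A stands well inside the near compartment (top crop 160,104). The free compartment's centre is at about crop (235,122). Now pourer B.

```bash
python3 -m jog '[[-0.001,0,0.01,0,0,0,0.05],[0,0,0.02,0,0,0,0.05],[0,0,0.02,0,0,0,0.05],[0,0,0.02,0,0,0,0.05],[0,0,0.02,0,0,0,0.05],[0,0,0.02,0,0,0,0.05],[0,0,0.02,0,0,0,0.05],[0,0,0.016,0,0,0,0.05],[0,0,0.01,0,0,0,0.05],[0,0,0.006,0,0,0,0.05],[0,0,0.003,0,0,0,0.05],[0,0,0,0,0,0,0.05]]'
python3 -m jog '[[0,0,0,0,0,0,0.045],[0,0,0,0,0,0,0.04],[0,0,0,0,0,0,0.036],[0,0,0,0,0,0,0.032],[0,0,0,0,0,0,0.028],[0,0,0,0,0,0,0.024],[0,0,0,0,0,0,0.018],[0,0,0,0,0,0,0.018],[0,0,0,0,0,0,0.018],[0,0,0,0,0,0,0.018]]' 12
python3 -m jog '[[0,0,-0.008,0,0,0,0.018],[0,0,-0.016,0,0,0,0.018],[0,0,-0.02,0,0,0,0.018],[0,0,-0.02,0,0,0,0.018],[0,0,-0.02,0,0,0,0.018],[0,0,-0.02,0,0,0,0.018],[0,0,-0.02,0,0,0,0.018],[0,0,-0.016,0,0,0,0.018],[0,0,0,0,0,0,0.018],[0,0,0,0,0,0,0.018],[0,0,0,0,0,0,0.018]]' 12
python3 -c "
from h import *
print(plane('top',(348.2,160.1),.014), env.get_obs()['tool_pos'])"
```

```text
time_s: 27.12
tool_pos: [0.4294, -0.356, 0.0147]
tool_rot: [-180.0, -0.0, 90.0]
force: [0.0, 0.2, 0.2]
grip_width: 0.0499
grasp_force: 0.0
time_s: 27.95
tool_pos: [0.4296, -0.3561, 0.0152]
tool_rot: [180.0, 0.0, 90.0]
force: [-0.6, -1.1, 0.9]
grip_width: 0.0243
grasp_force: 12.0
time_s: 28.87
tool_pos: [0.4289, -0.3556, 0.1544]
tool_rot: [-180.0, -0.1, 90.0]
force: [-0.2, 0.1, 0.2]
grip_width: 0.0242
grasp_force: 12.0
[ 0.6109 -0.3234  0.014 ] [ 0.42888141 -0.35555467  0.15435263]
```

```bash
python3 -m jog '[[0.002,0.01,0,0,0,0,0.018],[0.004,0.022,0,0,0,0,0.018],[0.004,0.024,0,0,0,0,0.018],[0.004,0.024,0,0,0,0,0.018],[0.004,0.024,0,0,0,0,0.018],[0.004,0.024,0,0,0,0,0.018],[0.004,0.022,0,0,0,0,0.018],[0.004,0.02,0,0,0,0,0.018],[0.002,0.012,0,0,0,0,0.018],[0,0,0,0,0,0,0.018],[0,0,0,0,0,0,0.018],[0,0,0,0,0,0,0.018]]' 12
python3 -m jog '[[0,0,0.01,0,0,0,0.018],[0,0,0.02,0,0,0,0.018],[0,0,0.02,0,0,0,0.018],[0,0,0.02,0,0,0,0.018],[0,0,0.02,0,0,0,0.018],[0,0,0.016,0,0,0,0.018],[0,0,0.012,0,0,0,0.018],[0,0,0.008,0,0,0,0.018],[0,0,0.004,0,0,0,0.018],[0,0,0,0,0,0,0.018],[0,0,0,0,0,0,0.018],[0,0,0,0,0,0,0.018]]' 12
python3 -m jog '[[0,0,0.001,0,0,0,0.018],[0,0,0.0005,0,0,0,0.018],[0,0,0,0,0,0,0.018],[0,0,0,0,0,0,0.018],[0,0,0,0,0,0,0.018]]' 12
```

```text
time_s: 29.87
tool_pos: [0.6102, -0.3244, 0.154]
tool_rot: [-179.9, -0.0, 89.9]
force: [0.3, -0.9, 0.2]
grip_width: 0.0242
grasp_force: 12.0
time_s: 30.87
tool_pos: [0.612, -0.3245, 0.0262]
tool_rot: [179.9, 0.0, 90.0]
force: [-0.1, 0.6, -0.7]
grip_width: 0.0243
grasp_force: 12.0
time_s: 31.28
tool_pos: [0.6115, -0.324, 0.0237]
tool_rot: [180.0, 0.0, 90.0]
force: [0.7, 0.2, 0.0]
grip_width: 0.0243
grasp_force: 12.0
```

```bash
python3 -m jog '[[0,0,0.001,0,0,0,0.018],[0,0,0.001,0,0,0,0.018],[0,0,0.001,0,0,0,0.018],[0,0,0,0,0,0,0.018],[0,0,0,0,0,0,0.018],[0,0,0,0,0,0,0.018]]' 12
```

```text
time_s: 31.78
tool_pos: [0.6116, -0.3243, 0.021]
tool_rot: [180.0, 0.0, 90.0]
force: [0.3, 0.5, 4.0]
grip_width: 0.0239
grasp_force: 12.0
```

Contact. Release, lift, back off towards the robot, and check.

```bash
python3 -m jog '[[0,0,-0.0005,0,0,0,0.018],[0,0,0,0,0,0,0.026],[0,0,0,0,0,0,0.028],[0,0,0,0,0,0,0.032],[0,0,0,0,0,0,0.04],[0,0,0,0,0,0,0.045],[0,0,0,0,0,0,0.045]]' 12
python3 -m jog '[[0,0,-0.01,0,0,0,0.045],[0,0,-0.02,0,0,0,0.045],[0,0,-0.02,0,0,0,0.045],[0,0,-0.02,0,0,0,0.045],[0,0,-0.02,0,0,0,0.045],[0,0,-0.02,0,0,0,0.045],[0,0,-0.02,0,0,0,0.045],[0,0,-0.02,0,0,0,0.045],[0,0,-0.01,0,0,0,0.045],[0,0,0,0,0,0,0.045]]'
python3 -m jog '[[-0.008,-0.015,0,0,0,0,0.045],[-0.012,-0.024,0,0,0,0,0.045],[-0.012,-0.024,0,0,0,0,0.045],[-0.012,-0.024,0,0,0,0,0.045],[-0.012,-0.024,0,0,0,0,0.045],[-0.012,-0.02,0,0,0,0,0.045],[-0.012,-0.01,0,0,0,0,0.045],[-0.006,0,0,0,0,0,0.045],[0,0,0,0,0,0,0.045],[0,0,0,0,0,0,0.045],[0,0,0,0,0,0,0.045],[0,0,0,0,0,0,0.045]]'
python3 - <<'E'
from h import *
a=env.read_camera("top")[125:245,125:405];b=env.read_camera("scene")[100:310,180:460]
cv2.imwrite("pics/p7.png",np.vstack([cv2.resize(a,(560,240)),cv2.resize(b,(480,360)) if 0 else cv2.copyMakeBorder(cv2.resize(b,(480,360)),0,0,0,80,cv2.BORDER_CONSTANT)]))
E
```

```text
time_s: 32.37
tool_pos: [0.6112, -0.3238, 0.0207]
tool_rot: [-180.0, -0.0, 90.0]
force: [-0.5, -0.1, -0.6]
grip_width: 0.0417
grasp_force: 0.0
time_s: 33.2
tool_pos: [0.6126, -0.3251, 0.1846]
tool_rot: [179.7, 0.1, 90.0]
force: [1.9, 0.2, 0.1]
grip_width: 0.0452
grasp_force: 0.0
time_s: 34.2
tool_pos: [0.4717, -0.4087, 0.1805]
tool_rot: [-180.0, -0.0, 90.1]
force: [0.6, -0.2, -0.2]
grip_width: 0.0454
grasp_force: 0.0
```

View pics/p7.png

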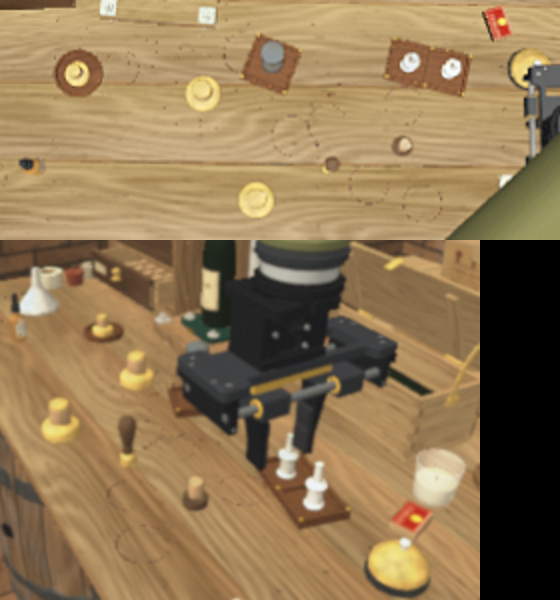

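All four are upright in their trays: pump at top (273,55), stopper in the dish at (77,71), pourers at (409,62) and (451,68). The bystanders have not moved, so I'll hand in.

```bash
python3 -c "
from cell import env
print(env.sign_off())"
```

```text
the job is handed in; nothing more can be done
None
```

The job is handed in after about 34 s on the robot clock: the pump is in the square tray, the 42 mm brass stopper is head down in the round dish, one pourer stands in each compartment of the divided tray, and in the last pictures all four stood upright with the three bystanders where they were.

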